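# Power up the audio test rig from the rack switch panel

## Robot

A 6-joint arm with a two-finger parallel gripper is mounted at the origin on the work surface. World frame = base frame: x ahead of the robot, y to its left, z up, the work surface at z = 0. Lengths are in m, angles in rad, forces in N, time in s.
With the tool pointing down it reaches from about 0.375 to 0.9 m from the base axis. Payload 3.1 kg.
Tool frame: the origin (TCP) lies midway between the tips of the shut fingers; the grasp point (between the pads) lies 19 mm behind it; z points along the fingers, y is the line along which they close (so a half turn about z gives the same grasp; the last joint's range is limited). The gripper opens to 87 mm and grips with 3 to 60 N. Pads are 19 mm wide; open, the fingers measure 117 mm over their backs; the gripper's body (75 mm by 190 mm) begins 51 mm behind the grasp point.
Start: joints at [1.02, 0.527, 1.433, -0, 1.181, -0.178], TCP at [0.228, 0.582, 0.223] pointing down, gripper open.
Joint ranges: [-3.08, 3.08], [-0.75, 2.2], [0.22, 2.44], [-1.43, 4.57], [0, 2.65], [-2.85, 2.85]. Speed limits (rad/s): [2.79, 2.79, 3.14, 3.14, 3.14, 3.14].

## Interface

Orientations are given as a unit quaternion [x, y, z, w].
In Python, from rig import robot gives the robot as it stands.
- The arm moves only by the shell command python3 -m jog 'ROWS' [FORCE]. ROWS is a JSON object of lists of equal length, an entry for each row: "dp": the shift along the tool's x, y, z in mm, a list of three; "delta_rot": the turn, a rotation vector about the tool's x, y, z in rad, a list of three; "gripper": the opening, from -1 (shut) to 1 (fully open). A call has 1 to 12 rows; each row is the pose to reach, as a shift and turn from the pose commanded when the call began, along the tool's axes at that moment; what a row does not reach only later rows make up. A row lasts 1/10 s, in which the tool goes at most 50 mm and 8.59 degrees, less where a joint would pass 70% of its speed; a pose out of reach is approached as far as the arm can. A call with a gripper value outside its range is refused whole. The fingers move at their own pace and stop on an object; FORCE is the grip in N (left out, the last holds). Time passes only in rows, so rows that repeat a pose let the fingers close. It gives the time, the measured TCP pose, the force, the opening and the grip force at its end, in the units of the state.
- robot.get_obs(): the state, without advancing time (a new reading comes with each control period).
- robot.camera(name): name is "scene" or "top" or "wrist"; returns the picture (480x640x3 uint8, red, green, blue); there is no depth.
- robot.camera_model(name): a dict with "fx", "fy", "cx", "cy" (pixels), "xyz" and "orientation" of the camera in the world; the wrist camera has in their place "T_tool_cam" (4x4, takes a point from camera to tool coordinates, whose origin is the TCP and whose axes are the flange's). Camera axes: x right, y down, z forward; pixel columns grow to the right and rows downward; lengths in m; the calibration is good to about 2 mm. A picture is of the moment at which its call begins: read the wrist's pose just before it. camera_model takes no time and is no camera call.
- robot.hand_in(): hands the job in; it is judged then, once.
Trained networks look in the newest picture that a camera, given by its name, has taken for a name from the list of things; names that differ only in an ending like _2 or _b are one class to them, and where a whole thing is asked for, a point or a joint stands for the part that bears it (a point fixed in the world has none). Each returns a list of dicts, best first, with "score" (0 to 1); they miss things now and then, are a little off and sometimes report something else, mostly with a low value. They report only what shows in the picture. A call takes as long as a camera call.
- robot.search_frame(name, camera): "rect" ([left, top, right, bottom] in pixels, round what is visible of it).
The state is a dict: "time": time; "q": joint angles; "joint_velocities": joint speeds; "joint_torque": joint torques, N m; "position": TCP position; "tool_rot": TCP orientation; "ft_force": force on the tool from outside, world axes, zero at the start; "moment": the same for the moment, N m; "grip_width": finger opening in m; "grip_force": force on a finger pad.
Only numpy, scipy, OpenCV 4.12 (cv2) and the standard library are available. Lean on these libraries where they do the work, as an engineer would, in place of code of your own. Each camera call takes 0.05 s, during which the arm holds its last target. There are 200 camera calls.

## Task

Power up the audio test rig from the switch panel in the flight case, in the order that spares the loudspeakers a thump: the wide master rocker at the left end first, then the player (second of the six narrow rockers, counted from the left as the robot faces the case), then the mixer (fourth), and the power amplifier (sixth) last. Switch each on with a light fingertip press on its far half until it tips over and stays down. Leave the other rockers as they are, and do not pick up or disturb the things lying on the case and standing behind it.

Things in the scene. Friction and masses are not known exactly. Their poses are not given: they have to be found in the camera images.
- case: Black flight case, open top, 152 mm deep (its x), 505 long (its y), screwed to the bench. Origin: centre of its underside; x away from the robot, y to the left, z up. Three rack panels lie level in its top, each 44 mm deep, 483 long, 120 mm above the bench, inside a 9 mm wide edging 4 mm higher. The near and far ones are blank; the middle one has the switches.
- switch_panel (a point): Centre of the middle panel's surface, 120 mm above the bench, axes as the case's. On it, in one row along y through this point, stand seven black rockers: the wide master (30 mm) at y = 185 mm, then, after a gap, six narrow ones (20 mm wide) at y = 115, 60, 5, -50, -105, -160 mm. Bezels stand 2.5 mm above the panel. At the start rocker 1 of the six is on, all others off.
- master_hinge (a point): Middle of the master's hinge line, 5 mm above the panel (125 mm above the bench); all rockers are alike here. Each is 26 mm long in x, hinged across its middle, a shallow V seen from the side. Off: far half (+x) raised by 0.4 rad, tip 10 mm above the panel; near half level. On: far half level, 5 mm above the panel; near half raised. Pushed past half way (2 mm, about 3 N) it snaps over and stays.
- master_far (a point): Spot to press on the master rocker, 185 mm to the left (+y) of the case's centre line; the wide one, alone at the left end: on the top of its far half, 10.5 mm from its hinge line; moves with the rocker: 4 mm above the hinge line when off, level with it (125 mm above the bench) when on. Pressed on, the switch sinks about 1 mm per 8 N.
- ch2_far (a point): Spot to press on rocker 2 of the six (player), 60 mm to the left (+y) of centre: on the top of its far half, 10.5 mm from its hinge line; moves with the rocker: 4 mm above the hinge line when off, level with it (125 mm above the bench) when on. Pressed on, the switch sinks about 1 mm per 8 N.
- ch4_far (a point): Spot to press on rocker 4 of the six (mixer), 50 mm to the right (-y) of centre: on the top of its far half, 10.5 mm from its hinge line; moves with the rocker: 4 mm above the hinge line when off, level with it (125 mm above the bench) when on. Pressed on, the switch sinks about 1 mm per 8 N.
- ch6_far (a point): Spot to press on rocker 6 of the six (power amplifier), 160 mm to the right (-y) of centre, the last at the right end: on the top of its far half, 10.5 mm from its hinge line; moves with the rocker: 4 mm above the hinge line when off, level with it (125 mm above the bench) when on. Pressed on, the switch sinks about 1 mm per 8 N.
- master (a joint): Rocker master: 0 rad off (far half raised), 0.4 rad on (far half level).
- ch1 (a joint): Rocker 1 of the six, counted from the left (+y): 0 rad off (far half raised), 0.4 rad on (far half level).
- ch2 (a joint): Rocker 2 of the six, counted from the left (+y): 0 rad off (far half raised), 0.4 rad on (far half level).
- ch3 (a joint): Rocker 3 of the six, counted from the left (+y): 0 rad off (far half raised), 0.4 rad on (far half level).
- ch4 (a joint): Rocker 4 of the six, counted from the left (+y): 0 rad off (far half raised), 0.4 rad on (far half level).
- ch5 (a joint): Rocker 5 of the six, counted from the left (+y): 0 rad off (far half raised), 0.4 rad on (far half level).
- ch6 (a joint): Rocker 6 of the six, counted from the left (+y): 0 rad off (far half raised), 0.4 rad on (far half level).
- screwdriver: Bench screwdriver, grey square handle 16 mm thick, 162 mm long, lying on the far vent panel along the case; leave alone. Origin under the middle of its length.
- hexset: Folded hex-key set, grey, 26 x 95 x 19 mm, lying on the near vent panel of the case along the case; leave alone. Origin at the centre of its underside.
- battery: Cordless-tool battery pack, 115 x 75 x 63 mm, standing on the bench behind the case; leave alone. Origin at the centre of its underside.
- mug: White mug, 82 mm across, 95 mm high, standing on the bench behind the case; leave alone. Origin at the centre of its underside.

How it is judged:
On the way, in this order (a step that is already met when the one before it is completed fails the run):
1. the master rocker is switched on (value of joint master above 0.3 rad), for 0.1 s.
2. rocker 2 of the six (player) is switched on next (value of joint ch2 above 0.3 rad), for 0.1 s.
3. rocker 4 of the six (mixer) is switched on next (value of joint ch4 above 0.3 rad), for 0.1 s.
4. rocker 6 of the six (power amplifier) is switched on next (value of joint ch6 above 0.3 rad), for 0.1 s.
At the end, for the whole second after the job is handed in: The master and rockers 2, 4 and 6 of the six are on (over 0.3 of 0.4 rad), rocker 1 is still on, rockers 3 and 5 still off (under 0.1 rad); the screwdriver, hex-key set, battery and mug are within 20 mm of where they were (value of joint each of master, ch2, ch4, ch6, ch1 above 0.3 rad and value of joint each of ch3, ch5 below 0.1 rad and distance of each of screwdriver, hexset, battery, mug from where it was at the start of the episode below 0.02 m); the robot touches nothing.
It fails at once if the case or a switch is pushed with more than 20 N (contact force between any of the fingers, the arm and case above 20 N).
It fails at once if another rocker (1, 3 or 5 of the six) is switched over (not (value of joint ch1 above 0.2 rad and value of joint each of ch3, ch5 below 0.2 rad)).
It fails at once if a thing lying on or behind the case is lifted, knocked or moved by more than 20 mm (distance of any of screwdriver, hexset, battery, mug from where it was at the start of the episode above 0.02 m).
It also fails if it takes over 38 s, if anything falls off the work surface, if the arm or the gripper's body presses on something with over 40 N, if the wrist force passes 120 N, or if a joint passes its speed limit or range.

## Working session

There is one attempt and no reset: what is moved stays moved. The work goes in short steps, Python scripts to look and compute and a shell command to move; the robot and the scene stay as the last step left them, time stands still between calls to the robot, and variables do not carry over. Pictures are saved under pics/ and viewed, at most 10 in all, crops included, and the job is handed in when it is done.

```bash
mkdir -p pics; python3 - <<'E'
from rig import robot
import cv2
for n in ("scene","top"):
    cv2.imwrite(f"pics/{n}0.png",robot.camera(n)[:,:,::-1]); print(robot.camera_model(n))
o=robot.get_obs(); print(o["time"],o["position"],o["tool_rot"],o["ft_force"])
print(robot.camera_model("wrist"))
for n in("case","master","hexset","screwdriver","mug","battery"):
  for c in("scene","top"): print(n,c,robot.search_frame(n,c)[:2])
E
```

```text
{'fx': 436.00283344198476, 'fy': 436.00283344198476, 'cx': 316.8087370727096, 'cy': 235.7868495853711, 'xyz': array([ 0.95510685, -0.24601124,  0.64960031]), 'orientation': array([ 0.85165052,  0.41015398, -0.14989853, -0.28981984])}
{'fx': 600.5462317467553, 'fy': 600.5462317467553, 'cx': 323.2110428504744, 'cy': 231.89671060425158, 'xyz': array([0.53335139, 0.02615901, 1.02262885]), 'orientation': array([ 0.715754  , -0.6969846 ,  0.02902942, -0.03264927])}
0.1 [0.22725468 0.58150771 0.22166136] [ 1.85312401e-01  9.82679165e-01 -9.19596305e-04 -3.56304620e-04] [ 0.53487741 -0.63093701 -0.87680335]
{'fx': 397.7645332927844, 'fy': 397.7645332927844, 'cx': 323.46293446251286, 'cy': 234.5306850785314, 'T_tool_cam': array([[-9.78178392e-04, -9.66305488e-01, -2.57396088e-01,
         6.92640482e-02],
       [ 9.99999159e-01, -7.25931266e-04, -1.07502101e-03,
         2.25012634e-04],
       [ 8.51946833e-04, -2.57396923e-01,  9.66305386e-01,
        -1.63782525e-01],
       [ 0.00000000e+00,  0.00000000e+00,  0.00000000e+00,
         1.00000000e+00]])}
case scene [{'rect': [89.9, 110.2, 
[... 244 characters left out ...]
 [{'rect': [207.3, 158.1, 260.0, 200.1], 'score': 0.6}]
hexset top [{'rect': [334.0, 333.0, 397.8, 356.8], 'score': 0.78}, {'rect': [272.2, 311.9, 288.3, 331.5], 'score': 0.33}]
screwdriver scene [{'rect': [245.9, 175.4, 318.7, 226.8], 'score': 0.9}]
screwdriver top [{'rect': [282.0, 271.9, 393.3, 286.5], 'score': 0.68}, {'rect': [332.7, 333.6, 397.0, 355.3], 'score': 0.26}]
mug scene [{'rect': [355.3, 210.6, 420.0, 280.5], 'score': 0.72}, {'rect': [322.2, 134.2, 341.2, 148.3], 'score': 0.61}]
mug top [{'rect': [252.3, 160.7, 306.4, 232.5], 'score': 0.71}]
battery scene [{'rect': [234.4, 286.9, 309.6, 370.8], 'score': 0.58}]
battery top [{'rect': [383.2, 170.0, 447.3, 248.2], 'score': 0.93}]
```

View pics/scene0.png

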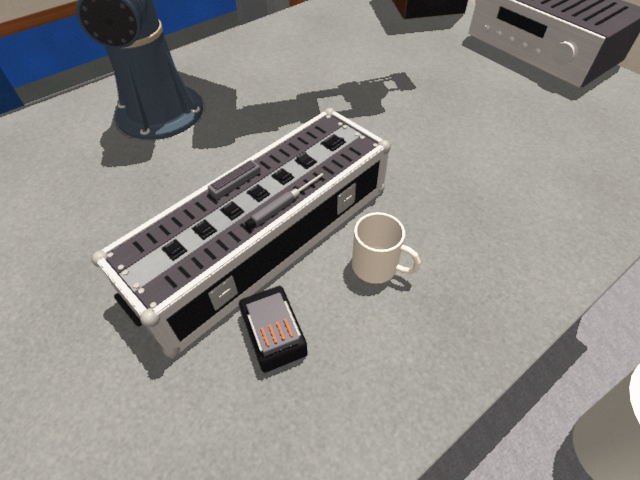

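View pics/top0.png

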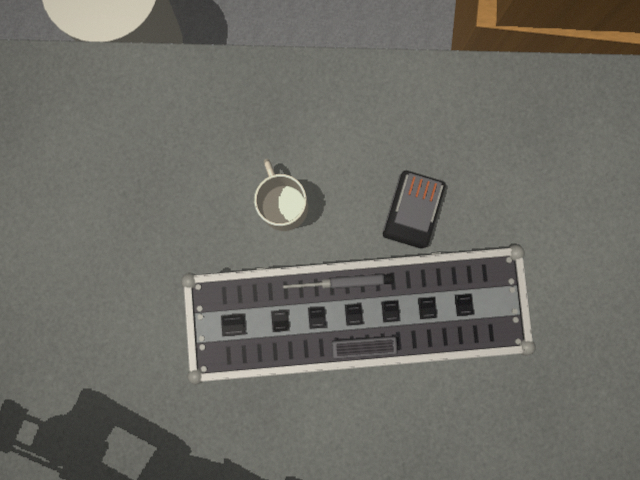

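The scene view shows the case with the hex set on its near side and the screwdriver on its far side, with the mug and battery behind it. In the top view the master is at about (233,324), and rockers 1 to 6 run from (281,321) to (464,305). Next I'll measure the rockers in that view.

```bash
cat > h.py <<'E'
import numpy as np
from scipy.spatial.transform import Rotation as R
from scipy.optimize import least_squares
from rig import robot
def cam(n,obs=None):
    m=robot.camera_model(n)
    if n=="wrist":
        T=np.eye(4);T[:3,:3]=R.from_quat(obs["tool_rot"]).as_matrix();T[:3,3]=obs["position"]
        T=T@m["T_tool_cam"]; Rm,t=T[:3,:3],T[:3,3]
    else: Rm,t=R.from_quat(m["orientation"]).as_matrix(),m["xyz"]
    return m,Rm,t
def proj(c,P):
    m,Rm,t=c; p=(np.atleast_2d(P)-t)@Rm
    return np.c_[m["fx"]*p[:,0]/p[:,2]+m["cx"],m["fy"]*p[:,1]/p[:,2]+m["cy"]]
def ray(c,uv,z):
    m,Rm,t=c; d=Rm@np.array([(uv[0]-m["cx"])/m["fx"],(uv[1]-m["cy"])/m["fy"],1]); return t+d*(z-t[2])/d[2]
Y=np.array([185,115,60,5,-50,-105,-160])/1e3
def world(p,L):  # p: x,y,yaw,z of panel centre
    c,s=np.cos(p[2]),np.sin(p[2]); L=np.atleast_2d(L)
    return np.c_[p[0]+c*L[:,0]-s*L[:,1],p[1]+s*L[:,0]+c*L[:,1],p[3]+L[:,2]]
E
python3 - <<'E'
from h import *
from scipy.optimize import linear_sum_assignment
names=["master"]+[f"ch{i}" for i in range(1,7)]
uvs=[]
for c,g0,g1 in(("top",(233,324),(464,305)),("scene",(334,142),(175,249))):
    robot.camera(c); rs=[r for n in("master","ch2") for r in robot.search_frame(n,c)]
    uvs.append([((r["rect"][0]+r["rect"][2])/2,(r["rect"][1]+r["rect"][3])/2,r["score"]) for r in rs])
    print(c,np.round(uvs[-1],2).tolist())
import cv2
im=robot.camera("top")[:,:,::-1]
cv2.imwrite("pics/topc.png",cv2.resize(im[240:390,180:380],None,fx=4,fy=4,interpolation=cv2.INTER_CUBIC))
ct=cam("top")
a=ray(ct,(233,324),.125);b=ray(ct,(464,305),.125);print(a,b,np.linalg.norm(a-b))
E
```

```text
top [[233.05, 325.65, 0.87], [465.65, 302.3, 0.74], [316.85, 316.65, 0.62], [390.75, 309.95, 0.57], [432.0, 308.05, 0.57], [353.9, 314.05, 0.5], [281.8, 322.45, 0.49]]
scene [[333.15, 141.45, 0.46], [333.1, 141.75, 0.74], [255.5, 190.15, 0.61], [233.05, 208.85, 0.53], [204.75, 227.5, 0.53], [171.4, 249.35, 0.46], [282.75, 174.75, 0.44]]
[0.47136276 0.1617418  0.125     ] [ 0.50851252 -0.17985148  0.125     ] 0.343607443994232
```

View pics/topc.png

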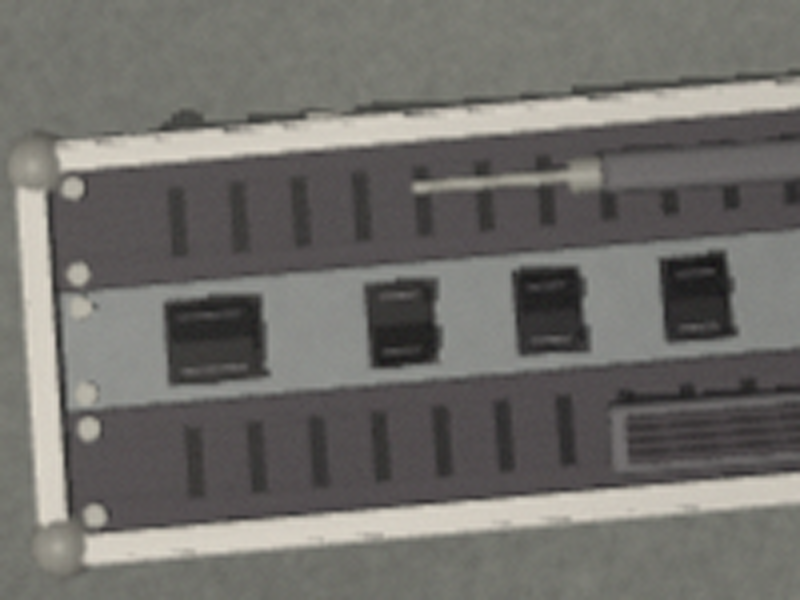

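The crop shows the master centred at about (233.5,325) in the full image. Rocker 1 is tipped the other way, and the screwdriver's handle lies well back on the far panel. I'll move the wrist in with the fingers shut for close views.

```bash
python3 -m jog '{"dp":[[-15,-16,0],[-45,-48,0],[-80,-86,0],[-115,-124,0],[-150,-162,0],[-185,-200,0],[-220,-238,0],[-255,-276,0],[-290,-314,0],[-325,-350,0],[-348,-375,0],[-358,-386,0]],"delta_rot":[[0,0,0],[0,0,-0.05],[0,0,-0.1],[0,0,-0.15],[0,0,-0.2],[0,0,-0.25],[0,0,-0.3],[0,0,-0.35],[0,0,-0.4],[0,0,-0.45],[0,0,-0.48],[0,0,-0.48]],"gripper":[-1,-1,-1,-1,-1,-1,-1,-1,-1,-1,-1,-1]}' 10
python3 -m jog '{"dp":[[0,0,0],[0,0,0],[0,0,0]],"delta_rot":[[0,0,0],[0,0,0],[0,0,0]],"gripper":[-1,-1,-1]}'
python3 - <<'E'
from h import *
import cv2
o=robot.get_obs(); im=robot.camera("wrist")
print(o["time"],o["position"].tolist(),o["tool_rot"].tolist(),o["ft_force"],o["grip_width"])
np.savez("w1.npz",im=im,p=o["position"],r=o["tool_rot"])
c=cam("wrist",o)
p=[.491,-.022,.108,.12]
print(proj(c,world(p,[(0,y,.005) for y in Y])).round(0).tolist())
cv2.imwrite("pics/w1.png",im[:,:,::-1])
E
```

```text
time: 2.25
position: [0.4229, 0.0885, 0.2231]
tool_rot: [-0.052, 0.999, -0.001, 0.001]
ft_force: [-0.6, 0.1, 0.5]
grip_width: 0.0026
grip_force: 0.0
time: 2.55
position: [0.4197, 0.0931, 0.2225]
tool_rot: [-0.054, 0.999, 0.0, -0.0]
ft_force: [0.4, -0.4, 0.4]
grip_width: 0.0006
grip_force: 0.0
2.55 [0.419692768070316, 0.0931491534320857, 0.22251469683740638] [-0.0542175126173685, 0.9985290880191794, 0.00019116731698652224, -0.00029182225495430334] [ 0.35666955 -0.41842133  0.44999553] 0.0006192437704230804
[[412.0, 313.0], [314.0, 313.0], [237.0, 313.0], [161.0, 313.0], [84.0, 313.0], [8.0, 313.0], [-69.0, 313.0]]
```

View pics/w1.png

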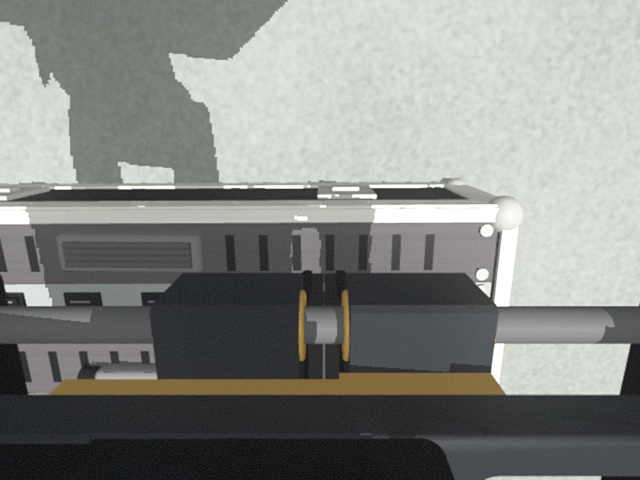

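The near panel and hex set are in view, but the fingers hide the switch row, which lies near row 313. The camera looks back toward the robot, so I'll move about 100 mm further out and raise it a little.

```bash
python3 -m jog '{"dp":[[-30,-20,-10],[-65,-45,-20],[-90,-65,-28],[-100,-70,-30],[-100,-70,-30],[-100,-70,-30]],"delta_rot":[[0,0,0],[0,0,0],[0,0,0],[0,0,0],[0,0,0],[0,0,0]],"gripper":[-1,-1,-1,-1,-1,-1]}'
python3 - <<'E'
from h import *
import cv2
o=robot.get_obs(); im=robot.camera("wrist")
np.savez("w2.npz",im=im,p=o["position"],r=o["tool_rot"])
c=cam("wrist",o);p=[.491,-.022,.108,.12]
print(proj(c,world(p,[(0,y,.005) for y in Y])).round(0).tolist())
cv2.imwrite("pics/w2.png",im[:,:,::-1])
E
python3 -m jog '{"dp":[[0,-15,0],[0,-45,0],[0,-80,0],[0,-95,0],[0,-100,0],[0,-100,0],[0,-100,0]],"delta_rot":[[0,0,0],[0,0,0],[0,0,0],[0,0,0],[0,0,0],[0,0,0],[0,0,0]],"gripper":[-1,-1,-1,-1,-1,-1,-1]}'
python3 - <<'E'
from h import *
import cv2
o=robot.get_obs(); im=robot.camera("wrist")
np.savez("w3.npz",im=im,p=o["position"],r=o["tool_rot"])
c=cam("wrist",o);p=[.491,-.022,.108,.12]
print(proj(c,world(p,[(0,y,.005) for y in Y])).round(0).tolist())
cv2.imwrite("pics/w3.png",im[:,:,::-1])
E
```

```text
time: 3.2
position: [0.5253, 0.0348, 0.2517]
tool_rot: [-0.054, 0.999, 0.001, -0.002]
ft_force: [-1.1, -0.5, 0.1]
grip_width: 0.0008
grip_force: 0.0
[[506.0, 171.0], [410.0, 171.0], [334.0, 171.0], [258.0, 171.0], [182.0, 171.0], [106.0, 171.0], [31.0, 171.0]]
time: 3.95
position: [0.5375, -0.0652, 0.2524]
tool_rot: [-0.054, 0.999, 0.0, -0.0]
ft_force: [-1.1, 0.5, 0.9]
grip_width: 0.0007
grip_force: 0.0
[[645.0, 168.0], [549.0, 168.0], [473.0, 168.0], [397.0, 168.0], [321.0, 168.0], [245.0, 169.0], [169.0, 169.0]]
```

View pics/w2.png

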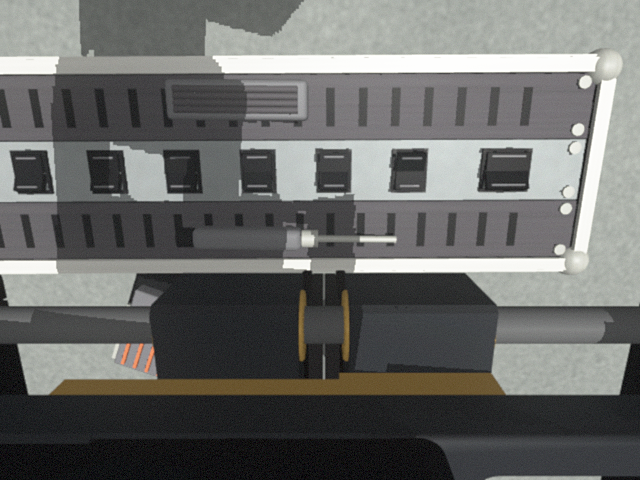

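View pics/w3.png

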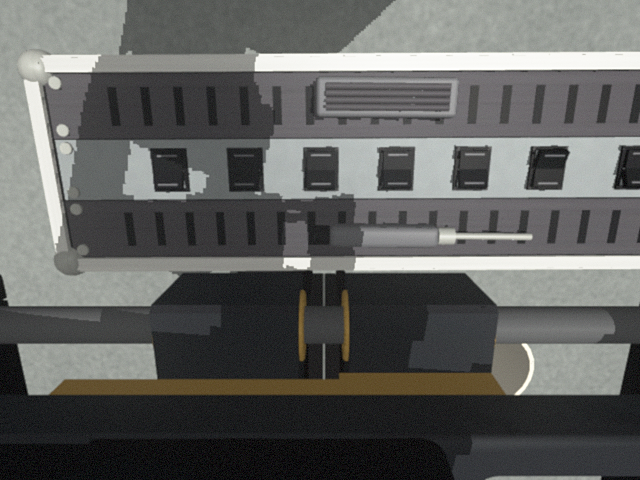

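In both views the switch row lies along row 170. In w2 the master is at (505,170) and ch2 at (334,171). In w3, ch4 is at (321,169.5) and ch6 at (169.5,170). These sit within about 2 px of the prediction, so I'll refine the fit.

```bash
python3 - <<'E'
from h import *
def ld(f):
    d=np.load(f); return cam("wrist",dict(position=d["p"],tool_rot=d["r"]))
V=[(ld("w2.npz"),range(7),[(505.5,170),(409,171),(334,171),(258,172),(182.5,172),(106,172),(30,172)]),
(ld("w3.npz"),[6,5,4,3,2,1],[(169.5,170),(245.5,170),(321,169.5),(396,169),(471.5,168),(547.5,168)]),
(cam("top"),range(4),[(233.6,324.8),(280.3,320.8),(317.5,317.8),(354.3,314.3)])]
def f(p,vs=V): return np.concatenate([(proj(c,world(p,[(0,Y[i],.0025) for i in I]))-uv).ravel() for c,I,uv in vs])
for vs in(V,V[:2],V[:1],V[1:2],V[2:]):
    fz=lambda q:f([*q,.12],vs); s=least_squares(fz,[.49,-.02,.1]); print(s.x.round(4),np.abs(s.fun).max().round(2))
s=least_squares(f,[.49,-.02,.1,.12]); print("z free",s.x.round(4),np.abs(s.fun).max().round(2))
p=[*least_squares(lambda q:f([*q,.12]),[.49,-.02,.1]).x,.12]; np.save("pose.npy",p)
o=robot.get_obs();ob=[]
for i in (0,2,4,6): print(world(p,(.0125,Y[i],.009)).round(4))
P=o["position"];Rt=R.from_quat(o["tool_rot"]).as_matrix()
print(P,o["tool_rot"].round(4),"yaw err",np.arctan2(-Rt[0,1],Rt[1,1]))
for i in (0,2,4,6): print(((world(p,(.0125,Y[i],.009))-P)@Rt*1e3).round(1))
E
```

```text
[ 0.4916 -0.0224  0.1125] 2.68
[ 0.4916 -0.0224  0.1119] 2.68
[ 0.4916 -0.0226  0.1113] 2.32
[ 0.4916 -0.0221  0.113 ] 1.22
[ 0.4907 -0.0226  0.1123] 0.21
z free [ 0.4914 -0.0223  0.1124  0.1221] 0.71
[[0.4832 0.1628 0.129 ]]
[[0.4973 0.0386 0.129 ]]
[[ 0.5096 -0.0707  0.129 ]]
[[ 0.5219 -0.18    0.129 ]]
[ 0.53753861 -0.06499225  0.25247951] [-5.410e-02  9.985e-01  4.000e-04 -3.000e-04] yaw err 0.10823383584046886
[[ 29.3 232.3 123.7]]
[[ 28.8 107.3 123.6]]
[[ 28.3  -2.7 123.5]]
[[  27.9 -112.7  123.4]]
```

```bash
python3 -m jog '{"dp":[[4,20,5],[10,60,15],[18,105,30],[24,150,50],[28,190,75],[29,220,95],[29,232,105],[29,232,110],[29,232,110],[29,232,110]],"delta_rot":[[0,0,0],[0,0,0],[0,0,0],[0,0,0],[0,0,0],[0,0,0],[0,0,0],[0,0,0],[0,0,0],[0,0,0]],"gripper":[-1,-1,-1,-1,-1,-1,-1,-1,-1,-1]}'
cat > st.py <<'E'
from h import *
import sys
p=np.load("pose.npy");o=robot.get_obs();Rt=R.from_quat(o["tool_rot"]).as_matrix()
print(o["time"],o["position"].round(4),o["ft_force"].round(2),((world(p,(.0125,Y[int(sys.argv[1])],.009))-o["position"])@Rt*1e3).round(1))
E
python3 st.py 0
```

```text
time: 5.0
position: [0.4854, 0.1605, 0.1432]
tool_rot: [-0.053, 0.999, -0.0, 0.001]
ft_force: [0.3, -0.4, 1.3]
grip_width: 0.0004
grip_force: 0.0
5.0 [0.4854 0.1605 0.1432] [ 0.34 -0.45  1.25] [[ 1.9  2.6 14.2]]
```

```bash
python3 -m jog '{"dp":[[0.5,0.5,3],[0.5,0.5,6],[0.5,0.5,9],[0.5,0.5,10],[0.5,0.5,11],[0.5,0.5,12],[0.5,0.5,12]],"delta_rot":[[0,0,0],[0,0,0],[0,0,0],[0,0,0],[0,0,0],[0,0,0],[0,0,0]],"gripper":[-1,-1,-1,-1,-1,-1,-1]}'|grep -E "pos|ft"; python3 st.py 0
python3 -m jog '{"dp":[[0,0,0.5],[0,0,1],[0,0,1.5],[0,0,2],[0,0,2]],"delta_rot":[[0,0,0],[0,0,0],[0,0,0],[0,0,0],[0,0,0]],"gripper":[-1,-1,-1,-1,-1]}' |grep -E "pos|ft"; python3 st.py 0
```

```text
position: [0.4839, 0.1619, 0.1305]
ft_force: [-0.1, -0.5, -0.2]
5.7 [0.4839 0.1619 0.1305] [-0.06 -0.47 -0.16] [[0.5 1.  1.5]]
position: [0.4843, 0.1619, 0.1286]
ft_force: [1.3, -0.5, 2.4]
6.2 [0.4843 0.1619 0.1286] [ 1.34 -0.52  2.39] [[ 1.   1.  -0.4]]
```

Contact has begun, with about 2.4 N showing. I'll keep going down in 0.5 mm steps.

```bash
for i in 1 2; do python3 -m jog '{"dp":[[0,0,0.5],[0,0,1],[0,0,1]],"delta_rot":[[0,0,0],[0,0,0],[0,0,0]],"gripper":[-1,-1,-1]}' >/dev/null; python3 st.py 0; done
```

```text
6.5 [0.4832 0.1618 0.1272] [-0.32 -0.07 -0.  ] [[-0.2  1.  -1.8]]
6.8 [0.4836 0.1618 0.1263] [ 0.76 -0.4   0.04] [[ 0.2  1.  -2.7]]
```

```bash
for i in 1 2; do python3 -m jog '{"dp":[[0,0,0.4],[0,0,0.8],[0,0,0.8]],"delta_rot":[[0,0,0],[0,0,0],[0,0,0]],"gripper":[-1,-1,-1]}' >/dev/null; python3 st.py 0; done
```

```text
7.1 [0.4838 0.1618 0.1257] [-0.02 -0.46  0.22] [[ 0.4  1.1 -3.3]]
7.4 [0.4839 0.1619 0.1253] [-1.52  0.49  4.04] [[ 0.6  1.  -3.7]]
```

Contact at 2.4 N was followed by a drop to zero, then a hard stop at 125.3 mm, so the master is on. Next is ch2.

```bash
python3 -m jog '{"dp":[[0,0,-6],[0,0,-18],[0,-15,-22],[0,-50,-22],[0,-90,-22],[0,-115,-20],[0,-124,-14],[0,-124,-8],[0,-124,-6],[0,-124,-6],[0,-124,-6]],"delta_rot":[[0,0,0],[0,0,0],[0,0,0],[0,0,0],[0,0,0],[0,0,0],[0,0,0],[0,0,0],[0,0,0],[0,0,0],[0,0,0]],"gripper":[-1,-1,-1,-1,-1,-1,-1,-1,-1,-1,-1]}' >/dev/null; python3 st.py 2
```

```text
8.5 [0.4968 0.0398 0.1308] [ 0.19 -0.42  0.21] [[-0.4 -1.2  1.8]]
```

```bash
for i in 1 2 ; do python3 -m jog '{"dp":[[0,0,0.5],[0,0,1],[0,0,1.5],[0,0,1.5]],"delta_rot":[[0,0,0],[0,0,0],[0,0,0],[0,0,0]],"gripper":[-1,-1,-1,-1]}' >/dev/null; python3 st.py 2; done
for i in 1 2 3; do python3 -m jog '{"dp":[[0,0,0.4],[0,0,0.8],[0,0,0.8]],"delta_rot":[[0,0,0],[0,0,0],[0,0,0]],"gripper":[-1,-1,-1]}' >/dev/null; python3 st.py 2; done
```

```text
8.9 [0.4972 0.039  0.1296] [0.08 1.07 2.06] [[ 0.  -0.3  0.6]]
9.3 [0.4969 0.0383 0.1277] [-0.16  0.44  0.11] [[-0.4  0.3 -1.3]]
9.6 [0.4969 0.0385 0.127 ] [0.27 0.03 0.49] [[-0.4  0.1 -2. ]]
9.9 [0.497  0.0386 0.1263] [-0.13  0.66 -0.62] [[-0.2  0.  -2.7]]
10.2 [0.4971 0.0386 0.1255] [ 0.22 -0.55 -0.53] [[-0.2  0.  -3.5]]
```

```bash
python3 -m jog '{"dp":[[0,0,0.4],[0,0,0.8],[0,0,0.8]],"delta_rot":[[0,0,0],[0,0,0],[0,0,0]],"gripper":[-1,-1,-1]}' >/dev/null; python3 st.py 2
python3 -m jog '{"dp":[[0,0,-6],[0,0,-18],[0,-15,-22],[0,-50,-22],[0,-85,-22],[0,-105,-20],[0,-110,-14],[0,-110,-8],[0,-110,-6],[0,-110,-6],[0,-110,-6]],"delta_rot":[[0,0,0],[0,0,0],[0,0,0],[0,0,0],[0,0,0],[0,0,0],[0,0,0],[0,0,0],[0,0,0],[0,0,0],[0,0,0]],"gripper":[-1,-1,-1,-1,-1,-1,-1,-1,-1,-1,-1]}' >/dev/null; python3 st.py 4
```

```text
10.5 [0.4971 0.0386 0.1251] [-1.08 -0.19  4.43] [[-0.1  0.  -3.9]]
11.6 [ 0.5085 -0.0697  0.1306] [-0.83  0.56 -0.14] [[-1.  -1.1  1.6]]
```

ch2 is on: the force went to zero, then reached a hard stop. Same routine for ch4.

```bash
for i in 1 2 ; do python3 -m jog '{"dp":[[0,0,0.5],[0,0,1],[0,0,1.5],[0,0,1.5]],"delta_rot":[[0,0,0],[0,0,0],[0,0,0],[0,0,0]],"gripper":[-1,-1,-1,-1]}' >/dev/null; python3 st.py 4; done
for i in 1 2 3 4; do python3 -m jog '{"dp":[[0,0,0.4],[0,0,0.8],[0,0,0.8]],"delta_rot":[[0,0,0],[0,0,0],[0,0,0]],"gripper":[-1,-1,-1]}' >/dev/null; python3 st.py 4; done
```

```text
12.0 [ 0.509  -0.0704  0.1294] [0.32 0.35 2.04] [[-0.5 -0.3  0.4]]
12.4 [ 0.5087 -0.071   0.1275] [ 0.58 -0.22  0.02] [[-1.   0.3 -1.5]]
12.7 [ 0.5087 -0.0708  0.1268] [-0.46  0.32  0.27] [[-0.9  0.1 -2.2]]
13.0 [ 0.5088 -0.0708  0.1261] [0.07 0.04 0.73] [[-0.8  0.  -2.9]]
13.3 [ 0.5089 -0.0708  0.1254] [ 0.72 -0.46  0.62] [[-0.7  0.  -3.6]]
13.6 [ 0.5089 -0.0708  0.125 ] [-0.74 -0.07  5.21] [[-0.7  0.  -4. ]]
```

ch4 is on. On to ch6.

```bash
python3 -m jog '{"dp":[[0,0,-6],[0,0,-18],[0,-15,-22],[0,-50,-22],[0,-85,-22],[0,-105,-20],[0,-110,-14],[0,-110,-8],[0,-110,-6],[0,-110,-6],[0,-110,-6]],"delta_rot":[[0,0,0],[0,0,0],[0,0,0],[0,0,0],[0,0,0],[0,0,0],[0,0,0],[0,0,0],[0,0,0],[0,0,0],[0,0,0]],"gripper":[-1,-1,-1,-1,-1,-1,-1,-1,-1,-1,-1]}' >/dev/null; python3 st.py 6
for i in 1 2 ; do python3 -m jog '{"dp":[[0,0,0.5],[0,0,1],[0,0,1.5],[0,0,1.5]],"delta_rot":[[0,0,0],[0,0,0],[0,0,0],[0,0,0]],"gripper":[-1,-1,-1,-1]}' >/dev/null; python3 st.py 6; done
for i in 1 2 3 4; do python3 -m jog '{"dp":[[0,0,0.4],[0,0,0.8],[0,0,0.8]],"delta_rot":[[0,0,0],[0,0,0],[0,0,0]],"gripper":[-1,-1,-1]}' >/dev/null; python3 st.py 6; done
```

```text
14.7 [ 0.5203 -0.179   0.1305] [-0.28  0.65 -0.09] [[-1.5 -1.2  1.5]]
15.1 [ 0.5208 -0.1798  0.1292] [0.62 1.05 1.23] [[-1.1 -0.3  0.2]]
15.5 [ 0.5204 -0.1804  0.1273] [ 1.39 -0.06 -0.63] [[-1.5  0.2 -1.7]]
15.8 [ 0.5205 -0.1802  0.1266] [ 0.   -0.63  0.16] [[-1.4  0.1 -2.4]]
16.1 [ 0.5206 -0.1801  0.1259] [-0.04  0.47 -0.61] [[-1.3  0.  -3.1]]
16.4 [ 0.5207 -0.1802  0.1254] [-0.04  0.21  3.27] [[-1.2  0.1 -3.6]]
16.7 [ 0.5207 -0.1802  0.1249] [-1.87  1.16  5.82] [[-1.2  0.1 -4.1]]
```

Now I'll lift clear, back off to the wrist viewpoint and check the row.

```bash
python3 -m jog '{"dp":[[0,0,-6],[0,0,-20],[-3,5,-50],[-8,35,-85],[-16,75,-110],[-28,110,-125],[-28,140,-128],[-28,150,-128],[-28,150,-128],[-28,150,-128]],"delta_rot":[[0,0,0],[0,0,0],[0,0,0],[0,0,0],[0,0,0],[0,0,0],[0,0,0],[0,0,0],[0,0,0],[0,0,0]],"gripper":[-1,-1,-1,-1,-1,-1,-1,-1,-1,-1]}'
python3 - <<'E'
from h import *
import cv2
im=robot.camera("wrist")
cv2.imwrite("pics/w4.png",im[:,:,::-1])
E
```

```text
time: 17.7
position: [0.5323, -0.0288, 0.2519]
tool_rot: [-0.054, 0.999, -0.0, -0.0]
ft_force: [0.3, -0.5, 0.4]
grip_width: 0.0007
grip_force: 0.0
```

View pics/w4.png

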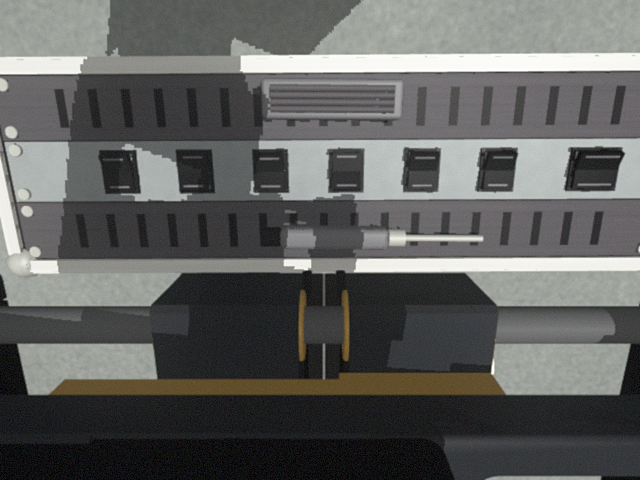

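All seven rockers lie along row 170, from the master at (595,168) to ch6 at (119,171), and the tools haven't moved. I'll enlarge the row to read each rocker's state.

```bash
python3 - <<'E'
import cv2,numpy as np
im=cv2.imread("pics/w4.png")
a=cv2.resize(im[140:205,90:360],(800,193),interpolation=3);b=cv2.resize(im[140:205,360:630],(800,193),interpolation=3)
cv2.imwrite("pics/w4c.png",np.clip(np.vstack([a,b]).astype(float)*2,0,255).astype("u1"))
E
```

```text
(no output)
```

View pics/w4c.png

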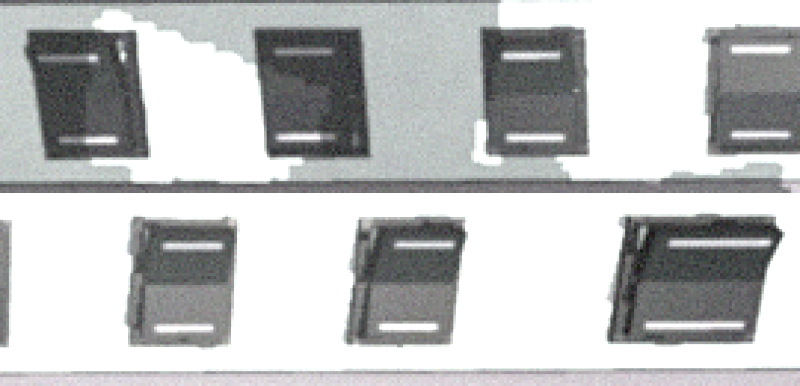

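The enlarged crop shows the master, ch1, ch2, ch4 and ch6 with the near half raised (on), and ch3 and ch5 tipped the other way (off).

```bash
python3 -c "
from rig import robot
print(robot.hand_in())"
```

```text
the job is handed in; nothing more can be done
None
```

I switched on the master, player (2), mixer (4) and power amplifier (6) in that order; rocker 1 is still on, 3 and 5 are still off, no items were disturbed, and I handed the job in at about 18 s, though the hand-in call gave no verdict.

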